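Open the push-and-turn cap of the degreaser jug

TASK

Open the degreaser jug on the spill tray so that the bolts can be soaked: push its safety cap down, keep it down while you twist it anticlockwise until it comes free, then lift it straight off and finish still holding it in the gripper, level and about a hand's breadth above the open neck. Go gently: the cap is thin plastic and cracks under a hard squeeze or push, the full jug stays standing where it is, and the other things are left as they are.

Things in the scene. Friction and masses are not known exactly. Their poses are not given: they have to be found in the camera images.
- cap_center (a point): the jug's grey dosing cap, a separate round part, 51 mm tall, about 45 g; this point is on its axis, half-way up, z up. Two tiers: a ribbed skirt 57 mm across, 27 mm tall, and on it a ribbed round grip 44 mm across, 24 mm tall, its top 25.5 mm above this point. It can be taken at any yaw. Only while pushed down does it turn, anticlockwise seen from above (clockwise it is stopped)
- cap_ledge (a point): on the cap's axis, 1.5 mm above its centre, at the height of the flat ledge, 6.5 mm wide, round the foot of the grip; fingertips either side of the grip can push down on it. After 45 to 80 degrees of turn relative to the jug, begun and kept pushed down, the cap is free and lifts straight off (60 to 65 is best, a stop at about 84); turned less, it stays locked. Turning takes under 0.4 N m
- cap_liner (a joint): how far (m) the cap is pushed down against the spring inside it: 0 locked on the jug, 0.004 clear of the locks, 0.006 at its stop. The spring pushes up with about 5 N when locked, 11 N at 0.004 and 14 N at 0.006. With the cap off it reads -0.002
- cap: the same cap; origin: centre of its lower rim, x axis along the jug's x axis while locked. Thin plastic: it cracks if the fingers press on it with more than 70 N in all (squeeze of both pads and push down added together). A squeeze of 10 to 15 N a pad and a push of about 15 N do the job
- jug_mouth (a point): the jug's mouth: centre of the top of its round neck, 172 mm above the jug's underside, z axis up. With the cap locked on, the cap's centre stands 13.5 mm above this point. The neck is 34 mm across with three small locking lugs
- jug: white plastic degreaser jug, loose, full and heavy (1.5 to 2.9 kg), standing upright on the tray: a rounded box 160 mm long (x), 100 mm wide (y), sloping up to the shoulder at 150 mm. Origin: centre of its underside. The neck and cap stand upright 35 mm from the middle towards the jug's -x end; a carrying handle, its top 158 mm above the underside, arches over the +x end. With the cap on the jug is 211 mm tall
- tray: shallow sheet-steel spill tray, fixed to the bench, 290 mm (x) by 480 mm (y), floor 3 mm thick, lip 15 mm tall; origin: centre of its underside. The jug stands on one half (y side) of it, the oil bottle on the other
- oil_bottle: round grey squeeze bottle with a thin spout, 60 mm across and 152 mm tall, loose, standing on the tray; origin: centre of its underside. Leave it alone
- grease_tub: small round metal tub, 49 mm across and 47 mm tall, loose, on the tray; origin: centre of its underside. Leave it alone
- brush: flat brush 190 mm long with wooden handle, lying loose on the bench; origin: on the bench under its middle. Leave it alone
- spanner: steel spanner 230 mm long, lying loose on the bench; origin: on the bench under its middle. Leave it alone
- big_bolt: steel hex bolt, 22 mm thick and 120 mm long, lying loose on the bench; origin: on the bench under its middle. Leave it alone
- washer: flat brass-coloured washer, 60 mm across and 5 mm thick, loose on the bench; origin: centre of its underside. Leave it alone
- nut: steel hex nut, 43 mm across the corners and 20 mm tall, loose on the tray; origin: centre of its underside. Leave it alone

How it is judged (in metres and radians):
On the way, in this order (a step that is already met when the one before it is completed fails the run):
1. the cap is pushed down out of its locks (z of cap_center in the frame of jug_mouth below 0.0103 m), for 0.05 s.
2. the cap, still on the neck, is twisted free (angle between the x axis of cap_center and the x axis of jug, either way round above 0.72 rad and z of cap_center in the frame of jug_mouth below 0.03 m).
At the end, for the whole second after the job is handed in: The fingers hold the cap, at rest and level within 15 degrees, its lower rim 40 to 220 mm above the jug's mouth and within 40 mm of straight above it, not touching the jug; the jug stands upright on the tray within 30 mm of where it was (z of cap_center in the frame of jug_mouth between 0.065 and 0.25 m and horizontal distance between cap_center and jug_mouth below 0.04 m and angle between cap_center's own z axis and vertical below 0.26 rad and contact force between the fingers and cap above 1 N and contact force between cap and jug below 0.05 N and linear speed of cap below 0.03 m/s and height (world z) of jug below 0.012 m and angle between jug's own z axis and vertical below 0.06 rad and distance of jug_mouth from where it was at the start of the episode below 0.03 m and linear speed of jug below 0.02 m/s); the arm keeps its last pose, push and grip.
It fails at once if the cap is squeezed or pushed by the fingers with more than 70 N in all (contact force between the fingers and cap above 70 N).
It fails at once if the jug is tipped by more than 10 degrees or its mouth moved by more than 40 mm (angle between jug's own z axis and vertical above 0.175 rad or distance of jug_mouth from where it was at the start of the episode above 0.04 m).
It fails at once if one of the other things is moved by more than 25 mm or knocked over (distance of any of oil_bottle, grease_tub, brush, spanner, big_bolt, washer, nut from where it was at the start of the episode above 0.025 m or angle between any of oil_bottle, grease_tub's own z axis and vertical above 0.4 rad).
It also fails if it takes over 42 s, if anything falls off the work surface, if the arm or the gripper's body presses on something with over 40 N, if the wrist force passes 120 N, or if a joint passes its speed limit or range.

ROBOT

A 6-joint arm with a two-finger parallel gripper is mounted at the origin on the work surface. World frame = base frame: x ahead of the robot, y to its left, z up, the work surface at z = 0. Lengths are in mm, angles in rad, forces in N, time in s.
With the tool pointing down it reaches from about 300 to 775 mm from the base axis. Payload 14.6 kg.
Tool frame: the origin (TCP) lies on the centre line of the jaws, within the pads' length; the fingertips stand 19 mm ahead of it and the grasp point (between the pads) is the TCP (bot.tip_reach is the distance from the TCP to the fingertips, in mm); y points along the fingers, x is the direction in which the jaws open and shut, and the axes are right-handed (so a half turn about y gives the same grasp; the last joint's range is limited). The gripper opens to 85 mm and grips with 20 to 120 N. Pads are 22 mm wide; open, the fingers measure 114 mm over their backs; the gripper's body (76 mm by 85 mm) begins 54 mm behind the grasp point. The pads swing forward as they close: fully open they stand 13 mm farther back than shut.
Start: joints at [1.209, 0.3, 1.521, -0, 1.321, -0.067], TCP at [159.799, 526.264, 222.681] pointing down, gripper open.
Joint ranges: [-3.03, 3.03], [-0.79, 2.21], [0.23, 2.52], [-1.04, 4.18], [0, 3.07], [-2.55, 2.55]. Speed limits (rad/s): [2.22, 2.22, 2.57, 3.14, 3.14, 3.14].

INTERFACE

Orientations are given as a unit quaternion [w, x, y, z].
In Python, from rig import bot gives the robot as it stands. Calls block until the motion is done:
- bot.move_to(position, orientation): joint-space move of the TCP to a pose.
- bot.servo_line(position, attitude=None, speed=150, until_force=None): straight line of the TCP; attitude=None keeps the orientation; speed is the mean speed in mm/s. With until_force (N) it stops when the force on the tool has changed by that much, and returns True; else False.
- bot.move_joints(angles): joint-space move.
- bot.move_gripper(opening, grip_force=None): finger opening in mm; grip_force is the grip in N (None keeps the last); returns when the fingers have stopped.
- bot.dwell(seconds).
- bot.ik(position, orientation): joint angles nearest the present ones, or None.
- bot.read_state(): the state.
- bot.read_camera(name): name is "scene" or "side" or "wrist"; returns a dict with "image" (384x512x3 uint8, blue, green, red), "depth" (384x512 float32, mm along the optical axis (not along the pixel's ray), 0 where there is no reading), "fovy" (degrees; the focal length in pixels is half the picture's height over the tangent of half this angle, whatever the lens; pixels are square), "cx", "cy" (the principal point, pixels), "eye" and "attitude" of the camera in the world; the wrist camera has in their place "mount" (4x4, takes a point from camera to tool coordinates, whose origin is the TCP and whose axes are the tool frame's). Camera axes: x right, y down, z forward; pixel columns grow to the right and rows downward; lengths in mm; the calibration is good to about 2 mm. A picture is of the moment at which its call begins: read the wrist's pose just before it.
A pose or a line that the arm cannot do raises bot.MotionError and nothing moves.
- bot.finish_job(): hands the job in, once; it reports no verdict.
The state is a dict: "clock": time; "joint_positions": joint angles; "qvel": joint speeds; "effort": joint torques, N m; "ee_pos": TCP position; "tool_rot": TCP orientation; "ft_force": force on the tool from outside, world axes, zero at the start; "moment": the same for the moment, N m; "grip_width": finger opening in mm.
Only numpy, scipy, OpenCV 4.12 (cv2) and the standard library are available. Lean on these libraries where they do the work, as an engineer would, in place of code of your own. Each camera call takes 0.05 s, during which the arm holds its last target.

## Working session

There is one attempt and no reset: what is moved stays moved. The work goes in short steps, each a Python script; the robot and the scene stay as the last script left them, time stands still between calls to the robot, and variables do not carry over. Pictures are saved under pics/ and viewed, and the job is handed in when it is done.

```bash
ls; mkdir -p pics; python3 - <<'E'
from rig import bot
import cv2, numpy as np
s=bot.read_state(); print(s)
print(bot.tip_reach)
for n in ("scene","side","wrist"):
    c=bot.read_camera(n); cv2.imwrite(f"pics/{n}0.png",c["image"]); np.savez(f"{n}0.npz",**c)
    print(n,{k:v for k,v in c.items() if k not in("image","depth")})
E
```

```text
pics
{'clock': 0.0, 'joint_positions': array([ 1.20942449e+00,  3.00438289e-01,  1.52159963e+00, -1.66412391e-05,
        1.32066538e+00, -6.65977637e-02]), 'qvel': array([ 0.00160487, -0.00012378, -0.00099378,  0.00034867,  0.00047106,
        0.00025218]), 'effort': array([-7.99654081e-04, -5.43489254e+01, -3.61808860e+01, -6.37701578e-05,
        3.84319428e-03, -5.87909130e-05]), 'ee_pos': array([159.70772491, 526.04848966, 222.13146437]), 'tool_rot': array([-0.56778797,  0.56822229,  0.42082599, -0.4214804 ]), 'ft_force': array([-0.17033123, -0.1203787 ,  0.58418066]), 'moment': array([ 0.02535504,  0.0349402 , -0.06978853]), 'grip_width': 85.4152957220607}
19.0
scene {'fovy': 42.32071535092865, 'cx': 253.23113249548268, 'cy': 192.02428560419827, 'eye': array([1160.09516346, -949.66675628, 1032.01267372]), 'attitude': array([-0.41057897,  0.86272195,  0.26516268, -0.12970928])}
side {'fovy': 48.720254255678576, 'cx': 257.9592809394395, 'cy': 193.82638640268266, 'eye': array([ 424.78880401,  707.70204756, 1027.56598928]), 'attitude': array([ 0.02319571, -0.0888324 ,  0.93482417, -0.34303721])}
wrist {'fovy': 67.99660923935615, 'cx': 258.2454066388905, 'cy': 189.1783608791588, 'mount': array([[ 9.99999864e-01,  2.79411928e-04, -4.39670343e-04,
        -2.82751583e-01],
       [ 5.05106933e-04, -3.13541071e-01,  9.49574506e-01,
        -1.50568455e+02],
       [ 1.27467733e-04, -9.49574599e-01, -3.13541169e-01,
         8.16412476e+01],
       [ 0.00000000e+00,  0.00000000e+00,  0.00000000e+00,
         1.00000000e+00]])}
```

View pics/scene0.png

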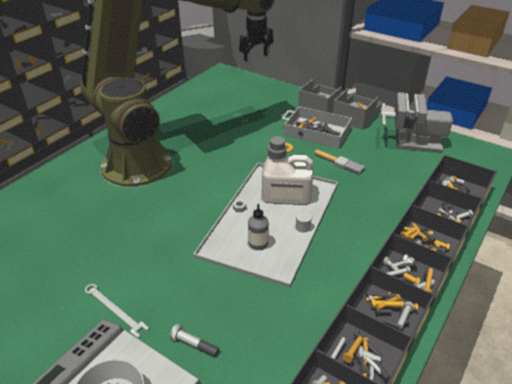

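View pics/side0.png

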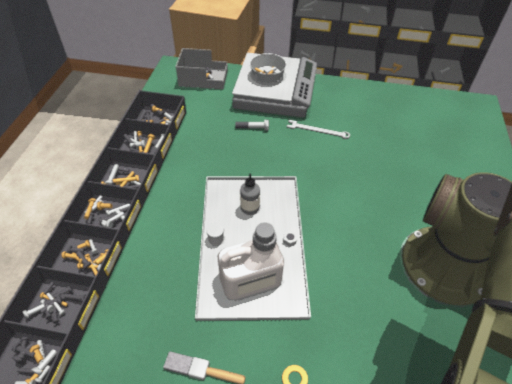

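View pics/wrist0.png

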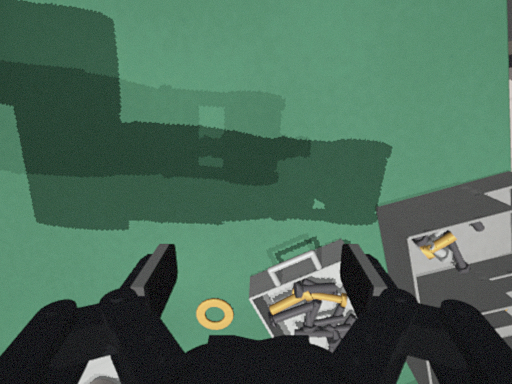

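The scene view shows the jug with its cap near (277,147). In the side view the cap is near (264,235) and the jug's handle is towards image left. I'll triangulate the cap from both views and add depth.

```bash
cat > h.py <<'E'
import numpy as np, cv2
from scipy.spatial.transform import Rotation as R
def rot(q): q=np.asarray(q); return R.from_quat([q[1],q[2],q[3],q[0]])
def quat(r): q=r.as_quat(); return np.array([q[3],q[0],q[1],q[2]])
def campose(c,s=None):
    if "eye" in c: return rot(c["attitude"]).as_matrix(), np.array(c["eye"])
    M=np.array(c["mount"]); T=rot(s["tool_rot"]).as_matrix()
    return T@M[:3,:3], np.array(s["ee_pos"])+T@M[:3,3]
def foc(c): return 192/np.tan(np.radians(float(c["fovy"]))/2)
def ray(c,uv,s=None):
    Rm,e=campose(c,s); d=np.array([(uv[0]-c["cx"])/foc(c),(uv[1]-c["cy"])/foc(c),1.])
    return e,Rm@d
def plane(c,uv,z,s=None):
    e,d=ray(c,uv,s); return e+d*(z-e[2])/d[2]
def proj(c,p,s=None):
    Rm,e=campose(c,s); q=Rm.T@(np.asarray(p)-e); return foc(c)*q[:2]/q[2]+[c["cx"],c["cy"]]
def cloud(c,s=None):
    Rm,e=campose(c,s); v,u=np.mgrid[:384,:512]; d=c["depth"]
    P=np.stack([(u-c["cx"])/foc(c)*d,(v-c["cy"])/foc(c)*d,d],-1); return P@Rm.T+e
E
python3 - <<'E'
from h import *
out=[]
for n,(u,v) in (("scene",(277,160)),("side",(255,245))):
    c=np.load(n+"0.npz"); im=c["image"]
    cr=im[v-60:v+60,u-60:u+60]; out.append(cv2.resize(cr,None,fx=3.3,fy=3.3,interpolation=cv2.INTER_CUBIC))
    P=cloud(c)
    ok=(c["depth"]>0)&(P[...,0]>250)&(P[...,0]<800)&(abs(P[...,1])<350)
    for lo,hi in((150,160),(165,190),(190,205),(208,222),):
        m=ok&(P[...,2]>lo)&(P[...,2]<hi)
        if m.sum(): 
            vv,uu=np.nonzero(m); print(n,lo,hi,m.sum(),np.median(P[m],0).round(1),P[m].min(0).round(1),P[m].max(0).round(1),'px',uu.min(),uu.max(),vv.min(),vv.max())
cv2.imwrite("pics/crop.png",np.hstack(out))
E
```

```text
scene 150 160 84 [567.  157.8 153.8] [498.7 -94.8 150.1] [590.5 178.3 159.6] px 258 308 156 205
scene 165 190 157 [518.9 111.5 180. ] [478.3  99.1 165.1] [534.3 150.6 189.6] px 268 286 145 158
scene 190 205 65 [515.4 113.5 198. ] [485.8 100.3 190.1] [527.8 136.4 205. ] px 270 284 143 150
scene 208 222 102 [504.3 126.2 211.2] [483.6 102.9 208.5] [527.1 152.1 215.9] px 270 284 137 145
side 150 160 197 [552.4 165.9 154.4] [473.6 -90.5 150. ] [593.8 188.4 159.9] px 222 274 173 258
side 165 190 172 [496.7 155.6 180.5] [473.4 116.3 165.9] [573.7 174.2 189.9] px 231 275 231 250
side 190 205 121 [501.6 151.2 193. ] [474.8 122.9 190. ] [528.4 163.7 204.9] px 253 275 230 245
side 208 222 259 [501.3 136.1 214.4] [480.  111.  208.5] [523.2 156.3 218.8] px 255 273 222 239
```

View pics/crop.png

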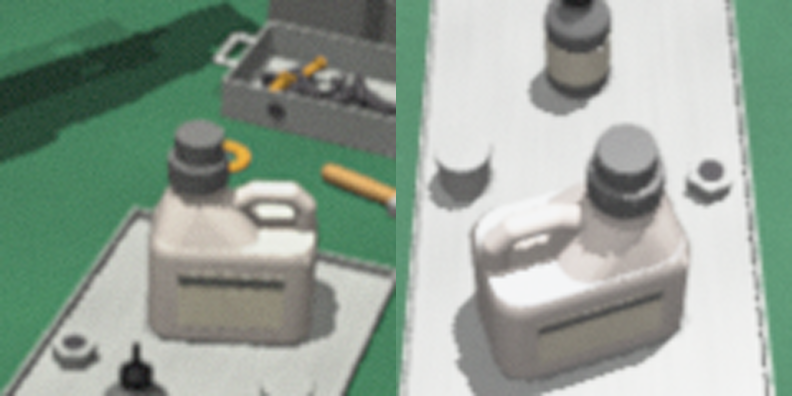

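The cap axis is at about (502,132) and its top is at about 214 mm. I'll check which wrist yaws are reachable, then hover above it and look with the wrist camera.

```bash
cat >> h.py <<'E'
from scipy.spatial.transform import Rotation as R
def down(yaw): # tool y = world -z ; tool x at heading yaw (rad)
    x=np.array([np.cos(yaw),np.sin(yaw),0]); y=np.array([0,0,-1.]); z=np.cross(x,y)
    return quat(R.from_matrix(np.stack([x,y,z],1)))
E
python3 - <<'E'
from rig import bot
from h import *
s=bot.read_state(); print(rot(s["tool_rot"]).as_matrix().round(2))
for a in range(-180,181,15):
    q=bot.ik([502,132,310],down(np.radians(a)))
    print(a,None if q is None else np.round(q,2))
E
```

```text
[[ 0.29 -0.   -0.96]
 [ 0.96 -0.    0.29]
 [-0.   -1.    0.  ]]
-180 None
-165 None
-150 None
-135 [ 0.19  0.18  1.47 -0.    1.49  2.54]
-120 [ 0.19  0.18  1.47 -0.    1.49  2.28]
-105 [ 0.19  0.18  1.47 -0.    1.49  2.02]
-90 [ 0.19  0.18  1.47 -0.    1.49  1.76]
-75 [ 0.19  0.18  1.47 -0.    1.49  1.5 ]
-60 [0.19 0.18 1.47 0.   1.49 1.23]
-45 [ 0.19  0.18  1.47 -0.    1.49  0.97]
-30 [ 0.19  0.18  1.47 -0.    1.49  0.71]
-15 [ 0.19  0.18  1.47 -0.    1.49  0.45]
0 [ 0.19  0.18  1.47 -0.    1.49  0.19]
15 [ 0.19  0.18  1.47 -0.    1.49 -0.08]
30 [ 0.19  0.18  1.47 -0.    1.49 -0.34]
45 [ 0.19  0.18  1.47 -0.    1.49 -0.6 ]
60 [ 0.19  0.18  1.47  0.    1.49 -0.86]
75 [ 0.19  0.18  1.47 -0.    1.49 -1.12]
90 [ 0.19  0.18  1.47 -0.    1.49 -1.38]
105 [ 0.19  0.18  1.47 -0.    1.49 -1.65]
120 [ 0.19  0.18  1.47 -0.    1.49 -1.91]
135 [ 0.19  0.18  1.47 -0.    1.49 -2.17]
150 [ 0.19  0.18  1.47 -0.    1.49 -2.43]
165 None
180 None
```

```bash
python3 - <<'E'
from rig import bot
from h import *
bot.move_to([502,132,320],down(0))
s=bot.read_state(); c=bot.read_camera("wrist"); print(s["clock"],s["ee_pos"],s["ft_force"],s["grip_width"])
np.savez("wrist1.npz",ee_pos=s["ee_pos"],tool_rot=s["tool_rot"],**c)
cv2.imwrite("pics/wrist1.png",c["image"])
print(proj(c,[502,132,214],s))
P=cloud(c,s); 
for lo,hi in((209,219),(184,194)):
    m=(c["depth"]>0)&(P[...,2]>lo)&(P[...,2]<hi)&(np.hypot(P[...,0]-502,P[...,1]-132)<36)
    vv,uu=np.nonzero(m); print(m.sum(),np.median(P[m],0),P[m].min(0),P[m].max(0),uu.min(),uu.max(),vv.min(),vv.max())
E
```

```text
2.0667 [501.79436268 132.71180227 319.82510889] [ 0.91014514  0.15151578 -0.05969657] 85.85570746909511
[259.7164057  185.65965059]
1668 [500.39831996 133.70570565 213.4356724 ] [478.26261482 110.43696828 209.06246256] [523.32873244 155.18855296 215.60133648] 235 282 161 206
555 [500.28555321 150.51953251 189.41226345] [472.50852597 115.53297708 184.04260525] [528.28077235 160.8123302  193.94712395] 231 285 150 193
```

View pics/wrist1.png

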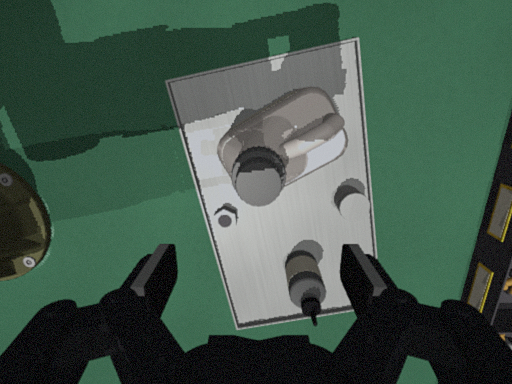

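In the wrist view the cap's top disc is centred at about (258,183), the fingers are clear of it, and the handle points up and to the right. Both cameras put the axis at about (501,133). Next I'll pre-close the gripper and feel for the ledge.

```bash
python3 - <<'E'
from rig import bot
from h import *
c=dict(np.load("wrist1.npz")); s=c
P=cloud(c,s); m=((c["depth"]>0)&(abs(P[...,2]-213.5)<3)&(np.hypot(P[...,0]-502,P[...,1]-132)<30)).astype(np.uint8)
k=max(cv2.findContours(m,0,1)[0],key=cv2.contourArea); e=cv2.fitEllipse(k); print(e, plane(c,e[0],214,s))
X,Y=500.9,133.2
bot.move_gripper(51,22)
bot.move_to([X,Y,240],down(0)); bot.dwell(.1)
s=bot.read_state(); print(s["clock"],s["ee_pos"],s["ft_force"],s["grip_width"])
bot.servo_line([X,Y,222],speed=60)
s=bot.read_state(); print(s["clock"],s["ee_pos"],s["ft_force"])
r=bot.servo_line([X,Y,204],speed=10,until_force=3)
s=bot.read_state(); print(r,s["clock"],s["ee_pos"],s["ft_force"],s["moment"])
E
```

```text
((258.3873291015625, 183.82615661621094), (44.018798828125, 45.70418167114258), 86.49588012695312) [500.74077652 133.81160324 214.        ]
3.075 [501.85306707 133.34371224 242.52209926] [-0.28541215 -0.21817459  0.1063657 ] 51.10882803765397
3.525 [500.86776076 133.17891648 221.83234465] [ 0.80392119 -0.26965942  0.12626195]
False 5.475 [500.91344852 133.195855   204.05010786] [ 0.53527783 -0.14558883  0.34624737] [-0.03450328  0.0168185  -0.03352302]
```

```bash
python3 - <<'E'
from rig import bot
from h import *
X,Y=500.9,133.4
r=bot.servo_line([X,Y,195],speed=10,until_force=3)
s=bot.read_state(); print(r,s["clock"],s["ee_pos"],s["ft_force"],s["moment"])
for n in("side","scene"):
    c=bot.read_camera(n); u,v=map(int,proj(c,[501,133,200])); cv2.imwrite(f"pics/{n}2.png",cv2.resize(c["image"][max(v-60,0):v+60,u-60:u+60],None,fx=4,fy=4,interpolation=2))
E
```

```text
False 6.525 [500.92701467 133.40233712 195.07181348] [ 0.07479714 -0.47745164 -0.44345651] [ 0.00332724 -0.05744641 -0.01521366]
```

View pics/scene2.png

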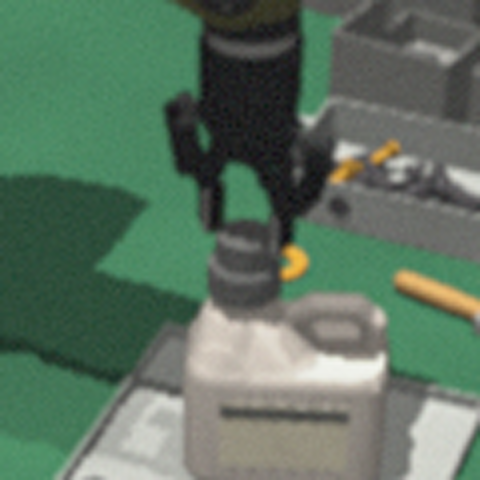

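View pics/side2.png

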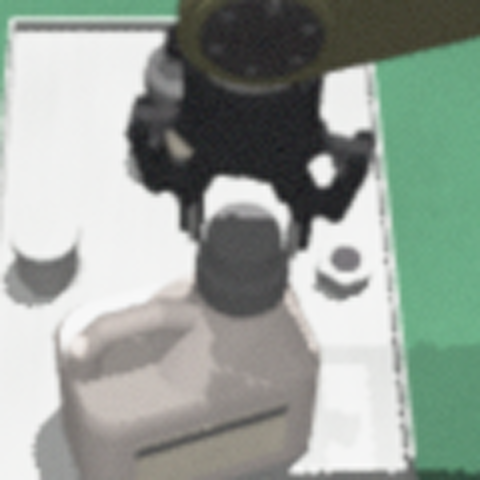

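```bash
python3 - <<'E'
from h import *
for n in("side","scene"):
    c=np.load(n+"0.npz"); o=np.array([int(t) for t in proj(c,[501,133,200])])-60
    for p in ([501-33,133,190],[501-33,133,176],[501-33,133,205],[501+33,133,190],[501+33,133,176],[501+33,133,205],[501,133,214],[501,133,190]): print(n,p,((proj(c,p)-o)*4).round())
E
```

```text
side [468, 133, 190] [295. 262.]
side [468, 133, 176] [294. 275.]
side [468, 133, 205] [297. 247.]
side [534, 133, 190] [187. 244.]
side [534, 133, 176] [187. 257.]
side [534, 133, 205] [187. 229.]
side [501, 133, 214] [242. 229.]
side [501, 133, 190] [241. 253.]
scene [468, 133, 190] [206. 240.]
scene [468, 133, 176] [206. 255.]
scene [468, 133, 205] [207. 224.]
scene [534, 133, 190] [280. 267.]
scene [534, 133, 176] [279. 282.]
scene [534, 133, 205] [280. 250.]
scene [501, 133, 214] [243. 227.]
scene [501, 133, 190] [243. 254.]
```

The tips project to about z 200–205, about 10 mm short of the ledge, because the pads swing back when open. I'll keep descending under force guard.

```bash
python3 - <<'E'
from rig import bot
from h import *
X,Y=500.9,133.4
r=bot.servo_line([X,Y,174],speed=14,until_force=3)
s=bot.read_state(); print(r,s["clock"],s["ee_pos"],s["ft_force"],s["moment"],s["grip_width"])
E
```

```text
True 7.75 [500.92253582 133.39313522 177.63328893] [-0.15882773 -0.50447038  5.20934772] [0.02363245 0.05688304 0.00620094] 51.04173092622411
```

```bash
python3 - <<'E'
from rig import bot
from h import *
X,Y=500.9,133.4
bot.servo_line([X,Y,181],speed=20); bot.dwell(.1)
s=bot.read_state(); f0=s["ft_force"][2]; print(s["clock"],s["ee_pos"],s["ft_force"])
w=bot.move_gripper(40,24)
bot.dwell(.15)
s=bot.read_state(); print(w,s["clock"],s["ee_pos"],s["ft_force"],s["moment"],s["grip_width"])
z=181
while z>171:
    z-=1; bot.servo_line([X,Y,z],speed=15); bot.dwell(.05)
    s=bot.read_state(); F=s["ft_force"][2]-f0; print(z,s["clock"],s["ee_pos"].round(2),round(F,2),s["grip_width"])
    if F>8: break
E
```

```text
8.1833 [500.79022286 133.3837747  180.82094665] [0.35403479 0.33022785 0.45210218]
False 8.55 [500.88056755 133.41667703 181.04568574] [-1.29802315 -0.61005519  2.60220952] [-0.02125273  0.23996768  0.00432902] 43.50682252721785
180 8.85 [500.94 133.43 180.23] 5.68 43.29381176785118
179 9.15 [500.94 133.43 179.35] 5.94 43.03082764229963
178 9.45 [500.97 133.45 178.49] 7.71 42.969441107017495
177 9.75 [500.98 133.44 177.59] 8.18 43.147547301842145
```

```bash
python3 - <<'E'
from rig import bot
from h import *
X,Y=500.9,133.4
f0=.2; z=177
while z>170.5:
    z-=.75; bot.servo_line([X,Y,z],speed=15); bot.dwell(.06)
    F=[]; 
    for i in range(2): s=bot.read_state(); F.append(s["ft_force"][2]-f0); bot.dwell(.02)
    F=np.mean(F); print(z,s["clock"],s["ee_pos"].round(2),round(F,2),s["moment"].round(2),s["grip_width"])
    if F>12.6: break
c=bot.read_camera("side"); u,v=map(int,proj(c,[501,133,200])); a=cv2.resize(c["image"][max(v-60,0):v+60,u-60:u+60],None,fx=3.2,fy=3.2,interpolation=2)
c=bot.read_camera("scene"); u,v=map(int,proj(c,[501,133,200])); b=cv2.resize(c["image"][max(v-60,0):v+60,u-60:u+60],None,fx=3.2,fy=3.2,interpolation=2)
cv2.imwrite("pics/push.png",np.hstack([a,b]))
E
```

```text
176.25 10.075 [500.98 133.46 176.92] 10.36 [-0.08  0.83 -0.01] 42.95088810010989
175.5 10.4167 [500.99 133.46 176.28] 10.39 [-0.11  0.85 -0.04] 43.443641295643666
174.75 10.7583 [501.05 133.45 175.66] 12.13 [-0.14  0.92  0.01] 43.06087730059449
174.0 11.1 [501.04 133.5  174.99] 12.4 [-0.18  1.02 -0.03] 43.14242542226711
173.25 11.4417 [501.07 133.47 174.35] 13.5 [-0.15  1.13  0.05] 43.078931884542556
```

View pics/push.png

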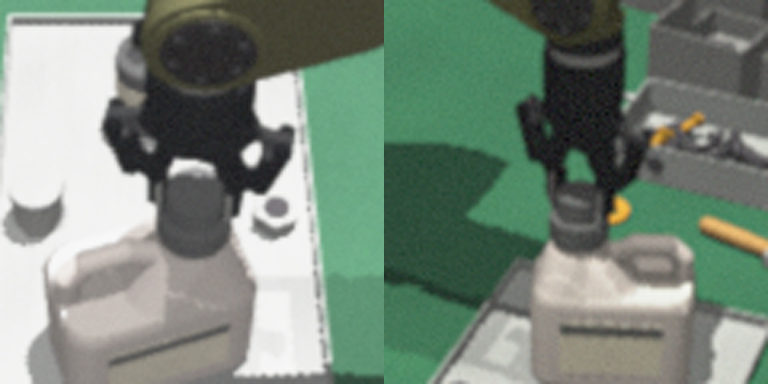

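Push force is 13.5 N after 5.6 mm of travel, which agrees with the spring, so the cap is clear of its locks. Now I'll twist anticlockwise in small steps while holding the push.

```bash
python3 - <<'E'
from rig import bot
from h import *
X,Y=500.9,133.4
f0=.2
for a in range(8,65,8):
    a=min(a,64)
    q=bot.ik([X,Y,173.25],down(np.radians(a)))
    bot.move_joints(q)
    s=bot.read_state(); Rm=rot(s["tool_rot"]).as_matrix()
    F=s["ft_force"][2]-f0; print(a,s["clock"],s["ee_pos"].round(2),np.degrees(np.arctan2(Rm[1,0],Rm[0,0])).round(1),s["ft_force"].round(1),s["moment"].round(2),round(s["grip_width"],2))
    if F<10.5 or F>22: print("stop");break
c=bot.read_camera("side"); np.savez("side3.npz",**c); u,v=map(int,proj(c,[501,133,200])); a=cv2.resize(c["image"][max(v-60,0):v+60,u-60:u+60],None,fx=3.2,fy=3.2,interpolation=2)
c=bot.read_camera("scene"); u,v=map(int,proj(c,[501,133,200])); b=cv2.resize(c["image"][max(v-60,0):v+60,u-60:u+60],None,fx=3.2,fy=3.2,interpolation=2)
cv2.imwrite("pics/twist.png",np.hstack([a,b]))
E
```

```text
8 11.8167 [501.79 133.53 174.71] 8.1 [-1.1 -1.1 13.1] [-0.15  0.15  0.02] 42.92
16 12.075 [501.89 133.56 174.73] 16.1 [-0.1 -0.6 13.2] [-0.02  0.01  0.1 ] 42.73
24 12.3333 [501.9  133.57 174.75] 24.1 [-0.9  0.2 13.4] [-0.04  0.01  0.1 ] 42.76
32 12.5917 [501.91 133.57 174.75] 32.1 [-0.8 -0.2 14. ] [0.01 0.04 0.06] 43.18
40 12.85 [501.89 133.55 174.72] 40.1 [-0.1  0.6 13.7] [0.03 0.   0.03] 43.08
48 13.1083 [501.92 133.56 174.75] 48.1 [ 0.8  0.2 13.5] [-0.01  0.03  0.03] 43.19
56 13.3667 [501.92 133.56 174.75] 56.1 [ 0.1 -0.1 13.3] [-0.02  0.02  0.04] 43.26
64 13.625 [501.89 133.51 174.71] 64.1 [-0.5  0.7 13.5] [-0.08  0.06  0.09] 43.09
```

View pics/twist.png

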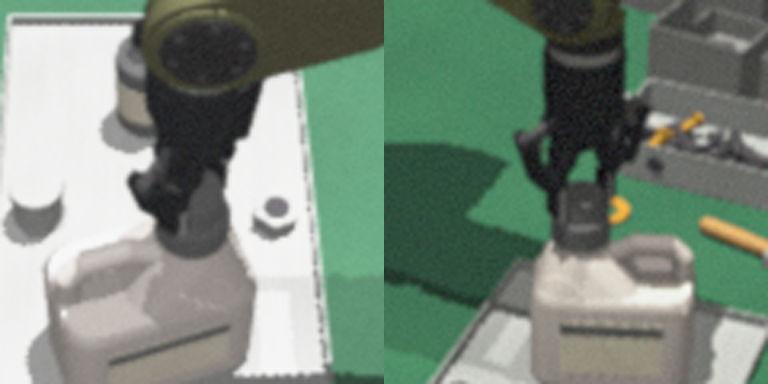

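The push held at 13–14 N through the full 64°, the torque stayed low, and the jug did not move. I'll lift slowly and watch for any downward pull that would mean it is still locked.

```bash
python3 - <<'E'
from rig import bot
from h import *
X,Y=501.7,133.45
f0=.2; q=down(np.radians(64))
for z in (175,177,179,181,183,186,189,193,198,205,215):
    bot.servo_line([X,Y,z],q,speed=25); 
    F=[]
    for i in range(2): bot.dwell(.03); s=bot.read_state(); F.append(s["ft_force"][2]-f0)
    F=np.mean(F)
    print(z,s["clock"],s["ee_pos"].round(2),round(F,2),s["moment"].round(2),round(s["grip_width"],2))
    if F<-5: print("pull!");break
E
```

```text
175 14.0417 [502.19 133.57 176.04] 11.79 [-0.02  0.51 -0.09] 43.3
177 14.3583 [502.14 133.57 177.84] 8.66 [0.07 0.37 0.01] 43.65
179 14.675 [502.07 133.58 179.53] 6.19 [ 0.07  0.12 -0.05] 43.05
181 14.9917 [501.91 133.53 181.11] 4.06 [ 0.15 -0.1  -0.05] 43.06
183 15.3083 [501.62 133.4  182.79] 1.62 [ 0.04 -0.04 -0.05] 43.2
186 15.6417 [501.6  133.41 185.87] -0.48 [ 0.03 -0.02 -0.  ] 43.11
189 15.975 [501.71 133.45 189.04] -0.68 [-0.03  0.01  0.01] 43.17
193 16.35 [501.7  133.45 193.04] -0.73 [ 0.05 -0.   -0.04] 43.27
198 16.7667 [501.71 133.46 198.05] -0.82 [0.03 0.01 0.02] 42.92
205 17.2667 [501.67 133.46 204.96] -1.51 [-0.01 -0.    0.04] 43.04
215 17.8833 [501.66 133.45 214.94] -0.48 [ 0.01 -0.01 -0.01] 42.97
```

```bash
python3 - <<'E'
from rig import bot
from h import *
bot.servo_line([501.3,133.4,285],down(np.radians(64)),speed=80); bot.dwell(.4)
s=bot.read_state(); print(s["clock"],s["ee_pos"],s["ft_force"],s["grip_width"])
o=[]
for n in("side","scene"):
    c=bot.read_camera(n); np.savez(n+"4.npz",**c); u,v=map(int,proj(c,[501,133,225])); o.append(cv2.resize(c["image"][max(v-75,0):v+75,u-60:u+60],None,fx=3.2,fy=3.2,interpolation=2))
    P=cloud(c); m=(c["depth"]>0)&(abs(P[...,2]-174)<4)&(np.hypot(P[...,0]-501,P[...,1]-133)<30)
    print(n,m.sum(),P[m].mean(0),P[m].min(0),P[m].max(0))
    d0=np.load(n+"0.npz"); 
    a,b=cv2.phaseCorrelate(*[np.float32(cv2.cvtColor(x["image"],6)[(slice(255,300),slice(215,285)) if n=="side" else (slice(175,205),slice(260,312))]) for x in(d0,c)]); print("jug px shift",a,b)
cv2.imwrite("pics/end.png",np.hstack(o))
E
```

```text
19.3083 [501.28706328 133.40366954 284.89763595] [ 0.0865257   0.58137718 -0.80925993] 43.26138883022688
side 184 [502.13535001 134.918261   174.85919091] [480.8666162  110.60804496 170.18022388] [522.90589158 152.29143904 177.96458578]
jug px shift (0.07992081876631119, 0.5482967302253599) 0.6386611997345347
scene 63 [506.0884026  128.02298511 172.33210637] [487.16025899 107.68710787 170.03419744] [526.45376865 146.48809765 175.78215544]
jug px shift (-0.01156664903735205, 0.313164717192393) 0.9936288197835287
```

View pics/end.png

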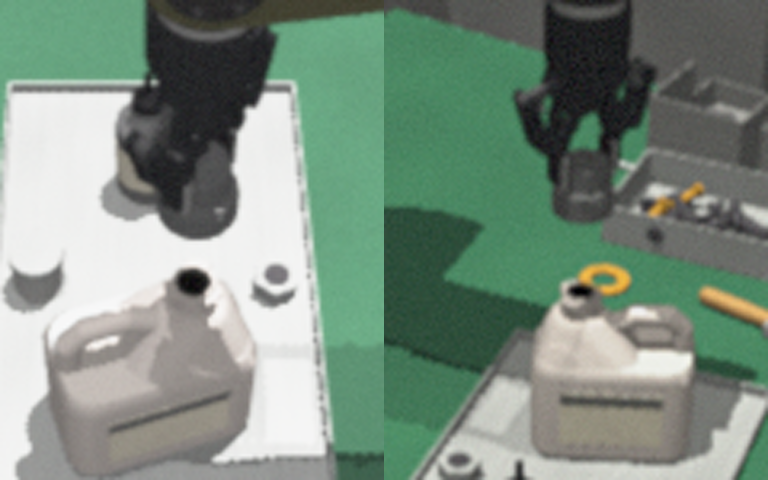

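The neck is open in both views. The cap is held level directly above it, the jug has shifted by less than a pixel, and the other things are undisturbed. I'm handing in.

```bash
python3 - <<'E'
from rig import bot
s=bot.read_state(); print(s["clock"],abs(s["qvel"]).max())
print(bot.finish_job())
E
```

```text
19.4083 0.0015278301623905658
the job is handed in; nothing more can be done
None
```

The jug is open, and the job was handed in at about 19.4 s with the cap still in the gripper. No verdict was reported, so the results below are my own checks.

- **What I did:** I located the cap with three cameras and felt for its ledge with the fingertips. I gripped it at a 24 N setting and pushed down 5.6 mm, which took 13.5 N. I then turned it 64° anticlockwise with the push holding at 13–14 N, and lifted it straight off.
- **Lift:** The pull never went past about 1.5 N, so the cap was free of its locks. I measured the 64° at the tool. I didn't see the cap's own rotation in the images, but the clean lift-off bears it out.
- **Final position:** The cap is level over the open neck, its lower rim roughly 90 mm above the mouth by arm position. The gripper reads 43 mm, so it still has hold of the cap.
- **Jug and other things:** The jug's image shifted by less than one pixel. In the views I checked, the nearby things looked undisturbed. I didn't check the spanner or bolt in the last pictures, but the arm went nowhere near them.
- **What differed from expectation:** The first two descents towards the ledge found no contact. The pads stand about 7 mm farther back at 51 mm opening, so the ledge was touched at a TCP height of 177.6 mm, not the 209 mm I expected from the nominal tip reach. That pad setback accounts for only about 7 mm of the 31 mm gap; the rest I didn't explain, and I relied on the measured contact.

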